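# Lay the parcel flat, shut the parcel drawer and lock it

## Task

The parcel was left standing on end in the open drawer, so the drawer cannot shut. Tip the parcel over so that it lies flat on its broad side inside the drawer, then push the drawer fully home until it clicks into its detent, and then press the green locking lever on top down until it stays down by itself. Leave the plant, bowl, mug and carton where they are.

Things in the scene. Friction and masses are not known exactly. Their poses are not given: they have to be found in the camera images.
- cabinet: Cherry-wood drawer unit fixed on the table, 260 (its x) x 400 (y) x 100 mm high, one drawer. Origin: centre of its underside. x points into the unit, away from the robot (the drawer closes to +x); y left, z up. On its top: the plant, the lever (centre line, x -75 to +45 mm) with hinge cheeks to z = 135 mm, and a dark detent block to z = 138 mm at x -45 to -15, y 17 to 43 mm.
- drawer (a joint): Opening of the drawer in m: 0 = fully home on its stop, grows as it comes out towards the robot (cabinet -x); starts 0.115 to 0.15. It slides with 1 to 2 N and a little damping. From about 0.015 on a sprung catch resists, with up to about 8 N, and pushes it back; past about 0.005 the catch draws it home to 0 and holds it. Push anywhere on its front.
- drawer_front (a point): Centre of the drawer front's flat outer face (394 wide, 90 high, 15 mm thick; finger holes, brass lock, paper labels, no handle), 50 mm above the table; the face looks along cabinet -x, its top edge is at 95 mm. Moves with the drawer; at cabinet x = -130 mm when home. Axes parallel to the cabinet's.
- drawer_floor (a point): Centre of the drawer's inner floor, 20 mm above the table; moves with the drawer, axes parallel to the cabinet's. Inside of the drawer: x -107 to +107, y -174 to +174 mm from here; side and back walls rise 60 mm above the floor, the front 75 mm. The unit's opening clears 68 mm above the floor.
- parcel: Loose carton parcel, white label, 75 (x) x 45 (y) x 130 mm (z), 0.2 to 0.42 kg. Origin: centre of its small bottom end, on which it stands at first, z up, x roughly along the cabinet's x, anywhere across the open drawer up to 100 mm off the centre line. Flat on its broad side its y is vertical (either way up); only so does it fit under the unit's top. It has room to fall towards the centre line.
- parcel_center (a point): Centre of the parcel's volume, 65 mm from its bottom end along its z.
- lever (a joint): Angle of the locking lever in rad: 0 = raised about 26 degrees by its spring, 0.45 = level, down on its stop. Let go before about 0.39 it springs back up; past that the catch takes it to the stop and holds it. The catch resists from about 0.24 on; pressing at the tip takes up to about 9 N.
- lever_tip (a point): Middle of the top face of the black pad (30 x 32 mm) near the tip of the green lever (115 mm long, 24 wide), hinged at its rear end about the cabinet's y axis at cabinet x = +40, z = 122 mm, tip towards the robot. This point lies at cabinet x = -50, y = 0, z = 172 mm raised and x = -63, y = 0, z = 128 mm down.
- plant: Bystander: small succulent in a terracotta pot, 72 mm across, about 100 mm high, loose on the unit's top at its right-hand side. Origin: centre of its underside.
- key_bowl: Bystander: blue ceramic bowl, 120 mm across, 45 mm high, on the table at the left. Origin: centre of its underside.
- mug: Bystander: white mug, 80 mm across, 95 mm high, on the table at the right. Origin: centre of its underside.
- carton: Bystander: closed carton 160 x 110 x 70 mm, on the table at the right. Origin: centre of its underside.

How it is judged:
By the outcome, as a careful person would: the job done as asked, in the order asked, and still so for the second after the job is handed in, with the robot touching nothing.
It also fails if it takes over 58 s, if anything falls off the work surface, if the arm or the gripper's body presses on something with over 40 N, if the wrist force passes 120 N, or if a joint passes its speed limit or range.

## Robot

A 6-joint arm with a two-finger parallel gripper is mounted at the origin on the work surface. World frame = base frame: x ahead of the robot, y to its left, z up, the work surface at z = 0. Lengths are in m, angles in rad, forces in N, time in s.
With the tool pointing down it reaches from about 0.375 to 0.825 m from the base axis. Payload 5.5 kg.
Tool frame: the origin (TCP) lies midway between the tips of the shut fingers; the grasp point (between the pads) lies 19 mm behind it; z points along the fingers, y is the line along which they close (so a half turn about z gives the same grasp; the last joint's range is limited). The gripper opens to 85 mm and grips with 20 to 120 N. Pads are 22 mm wide; open, the fingers measure 114 mm over their backs; the gripper's body (76 mm by 85 mm) begins 54 mm behind the grasp point. The pads swing forward as they close: fully open they stand 13 mm farther back than shut.
Start: joints at [-1.184, 0.314, -0.047, 1.21, 0, 1.571], TCP at [0.226, -0.556, 0.231] pointing down, gripper open.
Joint ranges: [-2.67, 2.67], [-0.69, 1.73], [-1.03, 1.25], [-2.08, 2.16], [-1.42, 1.45], [-3.14, 3.14]. Speed limits (rad/s): [2.39, 2.39, 3.01, 3.14, 3.14, 3.14].

## Interface

Orientations are given as a rotation vector (axis times angle).
In Python, from station import arm gives the robot as it stands. The module is installed in compiled form; this text tells all that it offers.
- The arm moves only by the shell command python3 -m creep 'ROWS'. ROWS is JSON, a list that holds one entry, the list of rows, each a list of 7 numbers: the opening, from -1 (shut) to 1 (fully open), then the shift along the world's x, y, z in mm, then the turn, a rotation vector about the world's x, y, z in degrees. A call has 1 to 12 rows; each row is the pose to reach, as a shift and turn from the pose commanded when the call began; what a row does not reach only later rows make up. A row lasts 1/10 s, in which the tool goes at most 50 mm and 8.59 degrees, less where a joint would pass 70% of its speed; a pose out of reach is approached as far as the arm can. A call with a gripper value outside its range is refused whole. The fingers move at their own pace and stop on an object; the grip force is fixed at half the most. Time passes only in rows, so rows that repeat a pose let the fingers close. It gives the time, the measured TCP pose, the force, the opening and the grip force at its end, in the units of the state.
- arm.sense(): the state, without advancing time (a new reading comes with each control period).
- arm.snapshot(name): name is "side" or "top" or "wrist"; returns a dict with "img" (420x560x3 uint8, red, green, blue), "mtx" (3x3 intrinsics, pixels), "view" (4x4, takes a point from world to camera coordinates); the wrist camera has in their place "tool_from_camera" (4x4, takes a point from camera to tool coordinates, whose origin is the TCP and whose axes are the flange's). Camera axes: x right, y down, z forward; pixel columns grow to the right and rows downward; lengths in m; the calibration is good to about 2 mm. A picture is of the moment at which its call begins: read the wrist's pose just before it. There is no depth.
- arm.finish_job(): hands the job in; it is judged then, once.
The state is a dict: "t": time; "q": joint angles; "dq": joint speeds; "joint_efforts": joint torques, N m; "eef_pos": TCP position; "orientation": TCP orientation; "force": force on the tool from outside, world axes, zero at the start; "moment": the same for the moment, N m; "gripper_width": finger opening in m; "grip_force": force on a finger pad.
Only numpy, scipy, OpenCV 4.12 (cv2) and the standard library are available. Lean on these libraries where they do the work, as an engineer would, in place of code of your own. Each camera call takes 0.05 s, during which the arm holds its last target. There are 200 camera calls.

## Working session

There is one attempt and no reset: what is moved stays moved. The work goes in short steps, Python scripts to look and compute and a shell command to move; the robot and the scene stay as the last step left them, time stands still between calls to the robot, and variables do not carry over. Pictures are saved under pics/ and viewed, at most 10 in all, crops included, and the job is handed in when it is done.

```bash
mkdir -p pics
cat > h.py <<'E'
import numpy as np, cv2
from station import arm
def snap(n,f):
    s=arm.snapshot(n); cv2.imwrite('pics/'+f,s['img'][:,:,::-1]); np.savez(f'pics/{n}.npz',**{k:v for k,v in s.items()}); return s
def ray(s,u,v):
    V=np.array(s['view']);d=np.linalg.inv(np.array(s['mtx']))@[u,v,1]
    R=V[:3,:3];c=-R.T@V[:3,3];return c,R.T@d
def plane(s,u,v,z):
    c,d=ray(s,u,v);return c+d*(z-c[2])/d[2]
def proj(s,p):
    V=np.array(s['view']);q=np.array(s['mtx'])@(V[:3,:3]@p+V[:3,3]);return q[:2]/q[2]
E
python3 - <<'E'
from h import *
st=arm.sense();print(st['eef_pos'],st['orientation'],st['force'],st['gripper_width'])
for n in('side','top'):
    s=snap(n,n+'0.png');print(n,ray(s,280,210))
E
```

```text
[ 0.22611285 -0.55514367  0.23042733] [-3.08136827e+00 -6.03455768e-01  5.60772926e-04] [ 0.83265667 -0.21603379 -0.08410419] 0.08535171658416181
side (array([0.35024386, 1.15618651, 1.11110541]), array([ 0.13436651, -0.75463232, -0.64230338]))
top (array([0.3167504 , 0.01945328, 1.72531884]), array([ 0.15880997, -0.02957144, -0.98694837]))
```

View pics/side0.png

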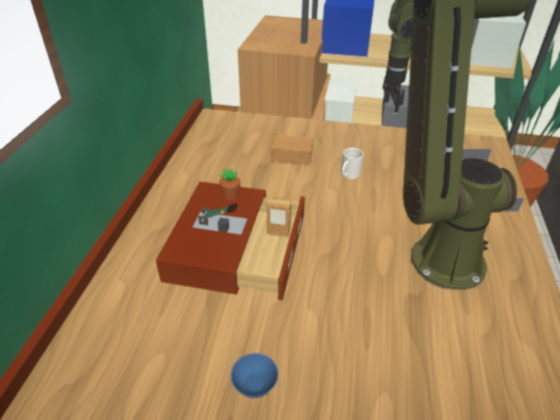

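View pics/top0.png

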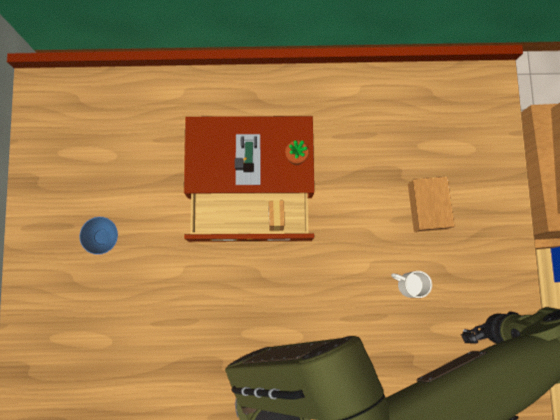

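The side view shows the parcel at about (278,217), standing in the drawer. In the top view the cabinet spans about (186,117)-(313,193), the drawer front lies at row 237, the parcel at (277,214) is right of centre, and the lever pad is at (248,168). Next I'll measure these.

Run:
```python
from h import *
s=dict(np.load('pics/top.npz'));im=s['img']
hsv=cv2.cvtColor(im,cv2.COLOR_RGB2HSV)
m=((hsv[...,0]<8)|(hsv[...,0]>172))&(hsv[...,1]>170)&(hsv[...,2]>50)
m=m.astype(np.uint8)*255; m[:80]=0;m[250:]=0;m[:,:150]=0;m[:,340:]=0
cs,_=cv2.findContours(m,cv2.RETR_EXTERNAL,cv2.CHAIN_APPROX_NONE)
for c in cs:
    if cv2.contourArea(c)>100:
        r=cv2.minAreaRect(c);print(cv2.contourArea(c),r)
        for p in cv2.boxPoints(r):print(p.round(1),plane(s,*p,.1).round(4), plane(s,*p,.095).round(4))
a=cv2.resize(im[105:245,180:320],None,fx=4.2,fy=4.2,interpolation=cv2.INTER_CUBIC)
cv2.imwrite('pics/c1.png',a[:,:,::-1])
s2=dict(np.load('pics/side.npz'))
b=cv2.resize(s2['img'][160:300,150:310],None,fx=4.2,fy=4.2,interpolation=cv2.INTER_CUBIC)
cv2.imwrite('pics/c2.png',b[:,:,::-1])
```

```text
(no output)
```

View pics/c1.png

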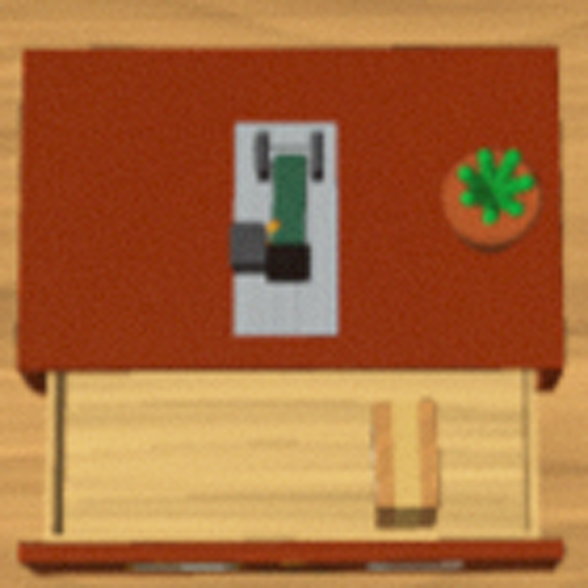

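View pics/c2.png

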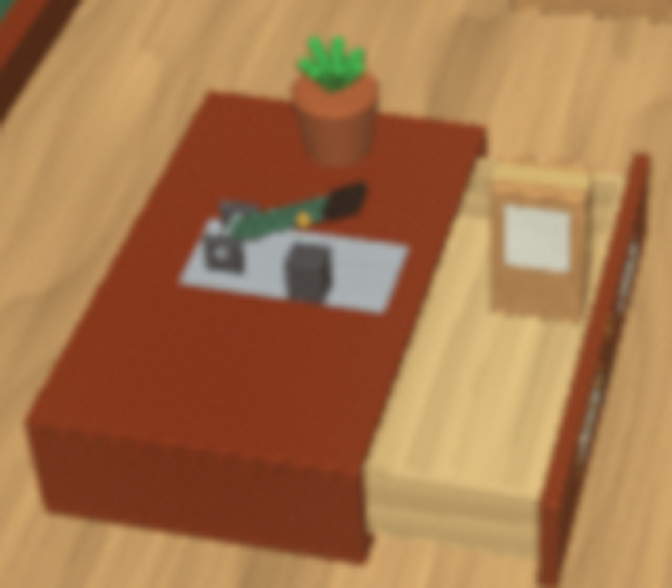

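The top crop shows the cabinet's top corners at (23,48), (557,47), (562,370) and (20,370), and the parcel's top face at x 372-438, y 400-508. The drawer front's top edge is at y 543-565, and the pad centre is about (288,262). The side crop shows the parcel upright and close to square, with its top at about (541,185).

Run:
```python
from h import *
s=dict(np.load('pics/top.npz'))
s2=dict(np.load('pics/side.npz'))
f=lambda x,y,z:plane(s,(x+.5)/4.2-.5+180,(y+.5)/4.2-.5+105,z)
g=lambda x,y,z:plane(s2,(x+.5)/4.2-.5+150,(y+.5)/4.2-.5+160,z)
def P(n,p):print(n,p.round(4))
A=[f(x,y,.1) for x,y in((23,48),(557,47),(562,370),(20,370))]
for p in A:P('cab',p)
c=sum(A)/4;P('cab centre',c)
l=(A[0]+A[3]-A[1]-A[2]);print('yaw deg',np.degrees(np.arctan2(-l[0],l[1])), np.linalg.norm(l)/2)
l=(A[0]+A[1]-A[3]-A[2]);print('yaw deg',np.degrees(np.arctan2(l[1],l[0])), np.linalg.norm(l)/2)
for q in((372,403),(435,400),(438,508),(375,510)):P('parcel',f(*q,.15))
for q in((19,543),(562,543)):P('front inner',f(*q,.095))
for q in((19,566),(562,566)):P('front outer?',f(*q,.095))
for q in((210,92),(486,127),(367,470),(30,425)):P('side cab',g(*q,.1))
for q in((493,162),(592,170),(588,205),(492,193)):P('side parcel',g(*q,.15))
for q in((491,312),(582,320)):P('side parcel bottom',g(*q,.02))
for q in((648,155),(545,500)):P('side front',g(*q,.095))
P('tip',f(288,262,.172));P('tip side',g(347,200,.172))
P('plant',f(490,200,.17))
```

```text
cab [0.8822 0.2601 0.1   ]
cab [ 0.8756 -0.1381  0.1   ]
cab [ 0.6297 -0.1331  0.1   ]
cab [0.6379 0.2614 0.1   ]
cab centre [0.7564 0.0626 0.1   ]
yaw deg -1.0703867016544275 0.39638493498145516
yaw deg -0.7458930490419777 0.24506422026489552
parcel [0.5992 0.0065 0.15  ]
parcel [ 0.6004 -0.038   0.15  ]
parcel [ 0.5237 -0.038   0.15  ]
parcel [0.5232 0.006  0.15  ]
front inner [0.512  0.2624 0.095 ]
front inner [ 0.5035 -0.129   0.095 ]
front outer? [0.4954 0.2624 0.095 ]
front outer? [ 0.4868 -0.1284  0.095 ]
side cab [ 0.8732 -0.1317  0.1   ]
side cab [ 0.6323 -0.1298  0.1   ]
side cab [0.6326 0.2634 0.1   ]
side cab [0.875  0.2679 0.1   ]
side parcel [ 0.6039 -0.0237  0.15  ]
side parcel [ 0.5268 -0.0289  0.15  ]
side parcel [0.5228 0.0134 0.15  ]
side parcel [0.5969 0.0136 0.15  ]
side parcel bottom [0.6002 0.007  0.02  ]
side parcel bottom [0.5266 0.0021 0.02  ]
side front [ 0.4949 -0.1252  0.095 ]
side front [0.5087 0.2622 0.095 ]
tip [0.697  0.0634 0.172 ]
tip side [0.6949 0.0686 0.172 ]
plant [ 0.7396 -0.0799  0.17  ]
```

The measurements fit the given sizes:

| Item | Measured |
|---|---|
| Cabinet centre | about (0.755, 0.064), yaw about -1° |
| Drawer opening | about 0.135 m |
| Parcel | x 0.524-0.600, y -0.038 to 0.006 |

The parcel should be tipped toward +y. I'll start by moving to its right-hand side with the fingers shut.

```bash
python3 -m creep '[[[-1,30,45,20,0,0,-6],[-1,60,85,20,0,0,-12],[-1,90,125,20,0,0,-18],[-1,120,170,20,0,0,-23],[-1,150,210,20,0,0,-23],[-1,180,255,20,0,0,-23],[-1,210,295,20,0,0,-23],[-1,240,340,20,0,0,-23],[-1,270,380,20,0,0,-23],[-1,300,425,20,0,0,-23],[-1,334,470,20,0,0,-23],[-1,334,470,20,0,0,-23]]]'
```

```text
t: 1.3
eef_pos: [0.5617, -0.0825, 0.2508]
orientation: [-3.141, 0.019, 0.0]
force: [0.2, -1.2, -0.1]
gripper_width: -0.0003
grip_force: 0.0
```

```bash
python3 -m creep '[[[-1,0,0,-40,0,0,0],[-1,0,0,-80,0,0,0],[-1,0,0,-115,0,0,0],[-1,0,0,-130,0,0,0],[-1,0,0,-130,0,0,0],[-1,0,10,-130,0,0,0],[-1,0,18,-130,0,0,0],[-1,0,24,-130,0,0,0],[-1,0,30,-130,0,0,0],[-1,0,36,-130,0,0,0],[-1,0,40,-130,0,0,0],[-1,0,40,-130,0,0,0]]]'
python3 - <<'E'
from h import *
im=snap('side','s1.png')['img'];im2=snap('top','t1.png')['img']
a=cv2.resize(im[150:290,210:330],None,fx=3,fy=3);b=cv2.resize(im2[150:290,180:320],None,fx=3,fy=3)
cv2.imwrite('pics/m1.png',np.hstack([a,b])[:,:,::-1])
E
```

```text
t: 2.5
eef_pos: [0.5604, -0.0451, 0.1214]
orientation: [3.141, -0.022, 0.0]
force: [0.5, 0.3, -0.7]
gripper_width: 0.0001
grip_force: 0.1
```

View pics/m1.png

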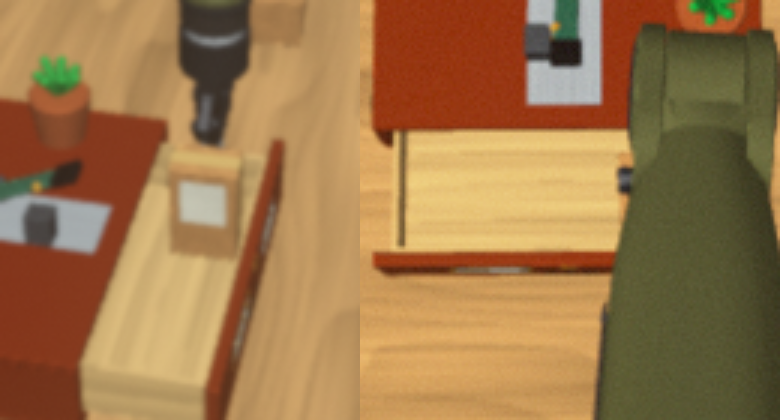

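The parcel is still upright at about (205,205) in the left half, with the fingers just behind it and almost no force. I'll keep pushing gently.

```bash
python3 -m creep '[[[-1,0,6,0,0,0,0],[-1,0,12,0,0,0,0],[-1,0,17,0,0,0,0],[-1,0,22,0,0,0,0],[-1,0,26,0,0,0,0],[-1,0,30,0,0,0,0]]]'
python3 - <<'E'
from h import *
im=snap('side','s2.png')['img']
cv2.imwrite('pics/m2.png',cv2.resize(im[150:290,210:330],None,fx=3,fy=3)[:,:,::-1])
E
```

```text
t: 3.2
eef_pos: [0.5603, -0.0152, 0.1212]
orientation: [-3.141, 0.023, 0.0]
force: [0.6, 1.2, 0.7]
gripper_width: 0.0003
grip_force: 0.0
```

View pics/m2.png

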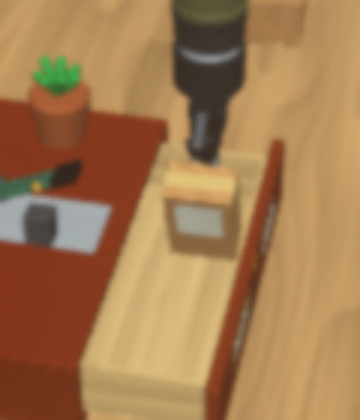

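The parcel is tipping about its lower left edge, which is still at row 253, and it isn't sliding. I'll push it past its balance point and let it settle.

```bash
python3 -m creep '[[[-1,0,5,0,0,0,0],[-1,0,10,0,0,0,0],[-1,0,14,0,0,0,0],[-1,0,18,0,0,0,0],[-1,0,22,0,0,0,0],[-1,0,26,0,0,0,0],[-1,0,30,0,0,0,0],[-1,0,30,0,0,0,0],[-1,0,30,0,0,0,0],[-1,0,30,0,0,0,0],[-1,0,30,0,0,0,0]]]'
python3 -m creep '[[[-1,0,0,40,0,0,0],[-1,-30,0,80,0,0,0],[-1,-80,0,90,0,0,0],[-1,-130,0,90,0,0,0],[-1,-170,0,90,0,0,0],[-1,-170,0,90,0,0,0]]]'
python3 - <<'E'
from h import *
im=snap('side','s3.png')['img'];im2=snap('top','t3.png')['img']
a=cv2.resize(im[150:290,190:330],None,fx=2.8,fy=2.8);b=cv2.resize(im2[150:290,180:320],None,fx=2.8,fy=2.8)
cv2.imwrite('pics/m3.png',np.hstack([a,b])[:,:,::-1])
E
```

```text
t: 4.35
eef_pos: [0.5603, 0.0037, 0.1213]
orientation: [-3.132, -0.003, 0.0]
force: [0.6, 0.1, 0.5]
gripper_width: 0.0
grip_force: 0.0
t: 4.95
eef_pos: [0.385, 0.0037, 0.211]
orientation: [-3.132, -0.003, 0.005]
force: [0.8, 0.3, -0.6]
gripper_width: -0.0
grip_force: 0.0
```

View pics/m3.png

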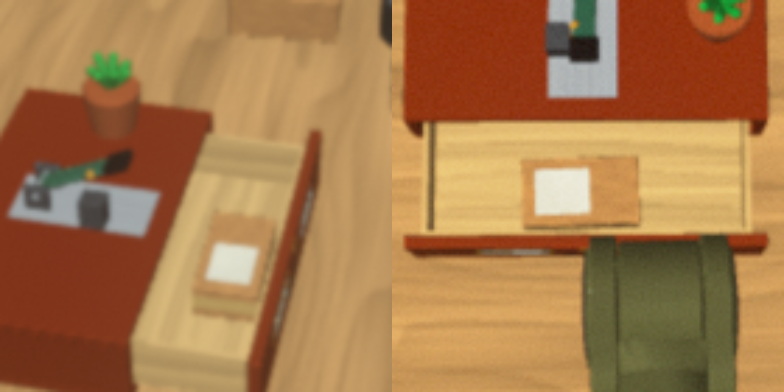

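The parcel now lies flat, label up, inside the drawer: about (233,265) in the left half and (580,192) in the right. Before pushing the drawer, I'll check the joints, because the last move stopped short in y.

Run:
```python
from h import *
st=arm.sense();print(np.round(st['q'],3),st['eef_pos'])
s=dict(np.load('pics/top.npz'))
f=lambda x,y,z:plane(s,(x-392+.5)/2.8-.5+180,(y+.5)/2.8-.5+150,z).round(4)
print([f(*q,.065) for q in((522,161),(637,157),(638,227),(524,229))])
print(f(405,236,.095),f(767,236,.095))
```

```text
[ 2.000e-03 -7.500e-02 -5.360e-01  1.108e+00  9.000e-03  3.141e+00] [0.39024196 0.003697   0.21182859]
[array([0.5964, 0.1371, 0.065 ]), array([0.5982, 0.0093, 0.065 ]), array([0.5198, 0.0099, 0.065 ]), array([0.5203, 0.1355, 0.065 ])]
[0.5118 0.2619 0.095 ] [ 0.5033 -0.1295  0.095 ]
```

Joint 6 is at its limit of 3.141. I'll turn the tool +90° about z, which brings it back to about 1.57, while moving in front of the drawer's centre.

```bash
python3 -m creep '[[[-1,0,10,0,0,0,8],[-1,0,20,0,0,0,16],[-1,5,30,0,0,0,24],[-1,10,40,0,0,0,32],[-1,15,50,0,0,0,40],[-1,20,60,0,0,0,48],[-1,20,60,0,0,0,56],[-1,20,60,0,0,0,64],[-1,20,60,0,0,0,72],[-1,20,60,0,0,0,80],[-1,20,60,0,0,0,88],[-1,20,60,0,0,0,90]]]'
python3 -c "
from h import *
st=arm.sense();print(np.round(st['q'],3),st['eef_pos'],st['orientation'])"
```

```text
t: 6.25
eef_pos: [0.412, 0.064, 0.2112]
orientation: [-2.211, -2.223, 0.01]
force: [0.4, 0.0, -0.7]
gripper_width: 0.0
grip_force: 0.0
[ 1.530e-01 -1.300e-02 -4.790e-01  1.114e+00  1.000e-03  1.718e+00] [0.41197421 0.0639696  0.21120142] [-2.210528   -2.22338748  0.00997283]
```

```bash
python3 -m creep '[[[-1,0,3,-45,0,0,0],[-1,0,3,-90,0,0,0],[-1,0,3,-130,0,0,0],[-1,0,3,-156,0,0,0],[-1,20,3,-156,0,0,0],[-1,40,3,-156,0,0,0],[-1,55,3,-156,0,0,0],[-1,65,3,-156,0,0,0],[-1,72,3,-156,0,0,0],[-1,80,3,-156,0,0,0],[-1,88,3,-156,0,0,0],[-1,96,3,-156,0,0,0]]]'
python3 -m creep '[[[-1,8,0,0,0,0,0],[-1,16,0,0,0,0,0],[-1,24,0,0,0,0,0],[-1,32,0,0,0,0,0],[-1,40,0,0,0,0,0],[-1,48,0,0,0,0,0],[-1,56,0,0,0,0,0],[-1,64,0,0,0,0,0],[-1,70,0,0,0,0,0],[-1,75,0,0,0,0,0],[-1,80,0,0,0,0,0],[-1,80,0,0,0,0,0]]]'
```

```text
t: 7.45
eef_pos: [0.5064, 0.0666, 0.0552]
orientation: [-2.214, -2.219, 0.011]
force: [-1.7, -0.2, 0.6]
gripper_width: 0.0003
grip_force: 0.9
t: 8.65
eef_pos: [0.5865, 0.0667, 0.0553]
orientation: [-2.214, -2.219, 0.011]
force: [-3.5, -2.1, 3.8]
gripper_width: -0.0001
grip_force: 2.2
```

```bash
python3 -m creep '[[[-1,4,0,0,0,0,0],[-1,8,0,0,0,0,0],[-1,12,0,0,0,0,0],[-1,15,0,0,0,0,0],[-1,18,0,0,0,0,0],[-1,20,0,0,0,0,0],[-1,20,0,0,0,0,0]]]'
python3 -m creep '[[[-1,3,0,0,0,0,0],[-1,5,0,0,0,0,0],[-1,7,0,0,0,0,0],[-1,7,0,0,0,0,0]]]'
```

```text
t: 9.35
eef_pos: [0.6009, 0.0666, 0.0552]
orientation: [-2.209, -2.215, 0.021]
force: [-20.1, -2.9, 18.4]
gripper_width: -0.0001
grip_force: 12.7
t: 9.75
eef_pos: [0.6009, 0.0666, 0.055]
orientation: [-2.203, -2.209, 0.034]
force: [-41.8, -3.0, 36.7]
gripper_width: -0.0
grip_force: 25.6
```

The force has jumped to 42 N with no further travel, so I'll back off and look.

```bash
python3 -m creep '[[[-1,-10,0,0,0,0,0],[-1,-30,0,0,0,0,0],[-1,-60,0,0,0,0,0],[-1,-100,0,0,0,0,0],[-1,-140,0,20,0,0,0],[-1,-190,0,60,0,0,0],[-1,-200,0,100,0,0,0],[-1,-200,0,110,0,0,0]]]'
python3 - <<'E'
from h import *
im=snap('side','s4.png')['img'];im2=snap('top','t4.png')['img']
a=cv2.resize(im[150:300,150:310],None,fx=2.5,fy=2.5,interpolation=2);b=cv2.resize(im2[100:250,175:325],None,fx=2.5,fy=2.5,interpolation=2)
cv2.imwrite('pics/m4.png',np.hstack([a,b])[:,:,::-1])
E
```

```text
t: 10.55
eef_pos: [0.413, 0.0675, 0.169]
orientation: [-2.215, -2.221, 0.003]
force: [0.3, 0.1, -1.2]
gripper_width: 0.0001
grip_force: 0.0
```

View pics/m4.png

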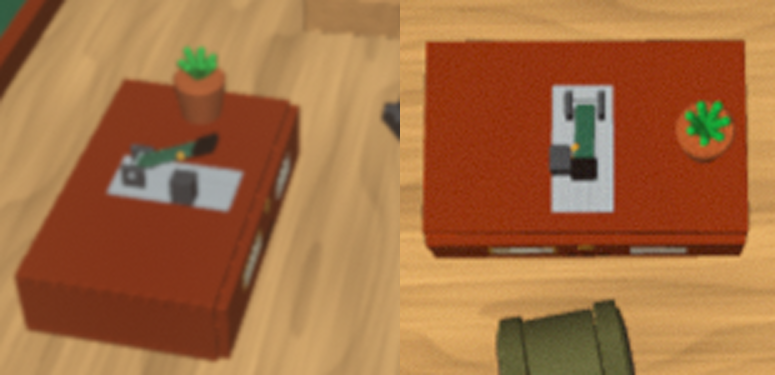

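The drawer looks shut, with its front against the body: in the right half the seam is at row 232 and the outer top edge at row 243. The earlier top-face depth of 245 mm shows that the body without the front spans -115 to +130, so home means a 15 mm strip. I'll measure that precisely.

Run:
```python
from h import *
s=dict(np.load('pics/top.npz'));im=cv2.cvtColor(s['img'],cv2.COLOR_RGB2GRAY).astype(float)
# mean column profile, right and left of labels
for c0,c1 in((190,200),(200,210),(262,266),(290,300),(300,310)):
    p=im[185:206,c0:c1].mean(1);print(c0,p.round(0).astype(int))
f=lambda x,y,z:plane(s,(x-400+.5)/2.5-.5+175,(y+.5)/2.5-.5+100,z).round(4)
for x in(440,585,730):print(f(x,41,.1),f(x,232.5,.1),f(x,232.5,.095),f(x,243.5,.095))
```

```text
190 [ 78  77  77  79  78  78  78  71  73  81  79  80  74  60  49  47  46  66
 132 174 172]
200 [ 76  77  77  77  78  78  77  70  69  77  80  79  73  57  48  46  44  64
 129 172 173]
262 [ 76  78  76  76  77  74  78  65  65  77  80  77  69  44  44  42  48  95
 148 167 173]
290 [ 78  78  77  78  78  79  78  66  60  77  80  79  66  45  46  44  50 111
 166 175 174]
300 [ 78  78  78  79  79  77  78  68  65  77  80  80  66  45  45  44  52 124
 175 175 169]
[0.8817 0.2426 0.1   ] [0.6376 0.2422 0.1   ] [0.6386 0.2428 0.095 ] [0.6249 0.2428 0.095 ]
[0.8783 0.0613 0.1   ] [0.6339 0.0651 0.1   ] [0.6349 0.0653 0.095 ] [0.6212 0.0655 0.095 ]
[ 0.8749 -0.1207  0.1   ] [ 0.6302 -0.1124  0.1   ] [ 0.6312 -0.1128  0.095 ] [ 0.6174 -0.1124  0.095 ]
```

The strip measures 14 mm with no gap at the seam, and the drawer stayed there after I backed off, so it's in its detent. Next is the lever, whose pad is at about (0.697, 0.064, 0.172). I'll move above it and press along its arc.

```bash
python3 -m creep '[[[-1,0,0,40,0,0,0],[-1,30,-3,70,0,0,0],[-1,75,-3,70,0,0,0],[-1,120,-3,70,0,0,0],[-1,165,-3,70,0,0,0],[-1,210,-3,70,0,0,0],[-1,255,-3,70,0,0,0],[-1,281,-3,70,0,0,0],[-1,281,-3,50,0,0,0],[-1,281,-3,30,0,0,0],[-1,281,-3,20,0,0,0],[-1,281,-3,20,0,0,0]]]'
python3 -m creep '[[[-1,0,0,-8,0,0,0],[-1,-1,0,-16,0,0,0],[-1,-2,0,-23,0,0,0],[-1,-3,0,-30,0,0,0],[-1,-4,0,-37,0,0,0],[-1,-5,0,-43,0,0,0],[-1,-6,0,-49,0,0,0],[-1,-7,0,-53,0,0,0],[-1,-8,0,-56,0,0,0],[-1,-8,0,-58,0,0,0],[-1,-8,0,-58,0,0,0]]]'
```

```text
t: 11.85
eef_pos: [0.693, 0.0638, 0.1817]
orientation: [-2.212, -2.217, 0.016]
force: [-0.4, 0.0, -0.7]
gripper_width: -0.0
grip_force: 0.0
t: 12.95
eef_pos: [0.6863, 0.0637, 0.128]
orientation: [-2.215, -2.219, 0.01]
force: [-1.9, -1.1, 7.0]
gripper_width: -0.0001
grip_force: 3.4
```

```bash
python3 -m creep '[[[-1,0,0,-2,0,0,0],[-1,0,0,-4,0,0,0],[-1,0,0,-5,0,0,0],[-1,0,0,-5,0,0,0]]]'
```

```text
t: 13.35
eef_pos: [0.6865, 0.0638, 0.1275]
orientation: [-2.216, -2.221, 0.007]
force: [-13.8, -0.9, 30.8]
gripper_width: 0.0003
grip_force: 15.3
```

On the stop at z = 0.1275 with 31 N. I'll retreat and look.

```bash
python3 -m creep '[[[-1,0,0,8,0,0,0],[-1,0,0,40,0,0,0],[-1,0,0,90,0,0,0],[-1,-45,0,100,0,0,0],[-1,-90,0,100,0,0,0],[-1,-135,0,100,0,0,0],[-1,-180,0,100,0,0,0],[-1,-225,0,100,0,0,0],[-1,-270,0,100,0,0,0],[-1,-280,0,100,0,0,0],[-1,-280,0,100,0,0,0]]]'
python3 - <<'E'
from h import *
im=snap('side','s5.png')['img'];im2=snap('top','t5.png')['img']
a=cv2.resize(im[150:300,150:310],None,fx=2.5,fy=2.5,interpolation=2);b=cv2.resize(im2[100:250,175:325],None,fx=2.5,fy=2.5,interpolation=2)
cv2.imwrite('pics/m5.png',np.hstack([a,b])[:,:,::-1])
a=cv2.imread('pics/top0.png').astype(int);d=np.abs(a-im2[:,:,::-1]).max(2)
for n,(y0,y1,x0,x1) in dict(bowl=(210,260,75,125),mug=(265,303,390,440),carton=(170,235,405,460),plant=(135,170,280,312)).items():print(n,(d[y0:y1,x0:x1]>40).sum())
g=cv2.cvtColor(im2,cv2.COLOR_RGB2GRAY).astype(float)
print(g[185:206,300:310].mean(1).round(0))
E
```

```text
t: 14.45
eef_pos: [0.4054, 0.0638, 0.2225]
orientation: [-2.214, -2.22, 0.009]
force: [0.2, 0.2, 0.1]
gripper_width: 0.0002
grip_force: 0.0
bowl 0
mug 0
carton 0
plant 0
[ 79.  78.  77.  79.  79.  78.  79.  67.  63.  78.  79.  80.  65.  44.
  45.  43.  51. 123. 177. 175. 170.]
```

View pics/m5.png

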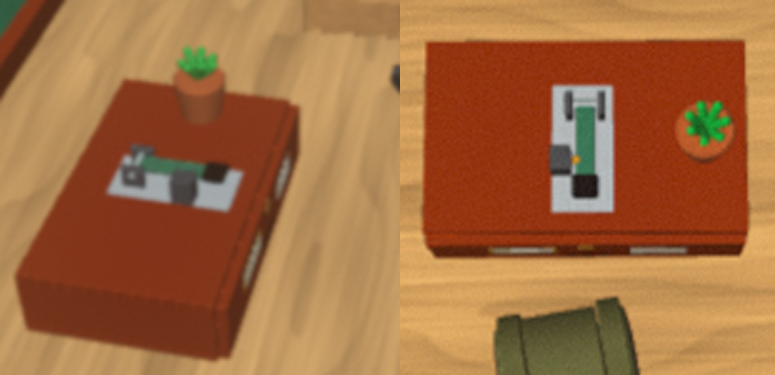

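The lever stays level with the arm away: the pad is now at (217,172) in the left half and (585,186) in the right. The drawer is still home, and the bystanders haven't moved. I'm handing the job in.

```bash
python3 -c "
from station import arm
print(arm.finish_job())"
```

```text
the job is handed in; nothing more can be done
None
```

The job is handed in: the parcel lay flat in the drawer before it closed, the drawer is home, the lever stays down on its own, and the plant, bowl, mug and carton haven't moved; the wrist force peaked at about 56 N (42 N along the push) when the drawer met its stop.

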